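# Roll a vial onto the code reader's line

### The arm

A 7-joint arm with a two-finger parallel gripper is mounted at the origin on the work surface. World frame = base frame: x ahead of the robot, y to its left, z up, the work surface at z = 0. Lengths are in m, angles in rad, forces in N, time in s.
With the tool pointing down it reaches from about 0.425 to 1.025 m from the base axis. Payload 3.6 kg.
Tool frame: the origin (TCP) lies on the mounting face of the last link; the fingertips stand 173 mm ahead of it and the grasp point (between the pads) lies 155 mm ahead of it (finger_overhang is the distance from the TCP to the fingertips, in m); x points along the fingers, y is the direction in which the jaws open and shut, and the axes are right-handed (so a half turn about x gives the same grasp; the last joint's range is limited). The gripper opens to 85 mm and grips with 20 to 120 N. Pads are 22 mm wide; open, the fingers measure 114 mm over their backs; the gripper's body (76 mm by 85 mm) begins 54 mm behind the grasp point. The pads swing forward as they close: fully open they stand 13 mm farther back than shut.
Start: joints at [-1.403, 0.591, 0.048, 1.609, -0.033, 0.943, -0.034], TCP at [0.187, 0.7, 0.405] pointing down, gripper open.
Joint ranges: [-2.69, 2.69], [-0.47, 2.24], [-1.27, 1.36], [0.19, 2.51], [-1.53, 4.68], [0.08, 2.07], [-3.09, 3.09]. Speed limits (rad/s): [2.57, 2.57, 3.14, 3.14, 3.14, 3.14, 3.14].

### API

Orientations are given as a unit quaternion [x, y, z, w].
In Python, from bench import sense, capture, job_done, finger_overhang gives the robot as it stands.
- The arm moves only by the tool arm_command, never from a script. Its argument "steps" is a list of rows, each a list of 7 numbers: the shift along the tool's x, y, z in cm, then the turn, a rotation vector about the tool's x, y, z in degrees, then the closure, from 0 (fully open) to 1 (shut). In form: [[x, y, z, ax, ay, az, gripper], ...]. A call has 1 to 12 rows; each row shifts and turns the pose as measured when the row begins, along the tool's axes as they then stand; what a row does not reach is not made up. A row lasts 1/12 s, in which the tool goes at most 41.7 mm and 7.16 degrees, less where a joint would pass 70% of its speed; a pose out of reach is approached as far as the arm can. A call is refused whole if a number of a shift passes 4.17 or a number of a turn 7.16, either way. A call with a gripper value outside its range is refused whole. The fingers move at their own pace and stop on an object; the grip force is fixed at half the most. Time passes only in rows, so rows that do not move let the fingers close. It gives the time, the measured TCP pose, the force and the opening at its end, in the units of the state.
- sense(): the state, without advancing time (a new reading comes with each control period).
- capture(name): name is "scene" or "side" or "wrist"; returns a dict with "frame" (384x512x3 uint8, red, green, blue), "range_z" (384x512 float32, m along the optical axis (not along the pixel's ray), 0 where there is no reading), "vfov" (degrees; the focal length in pixels is half the picture's height over the tangent of half this angle, whatever the lens; pixels are square), "cx", "cy" (the principal point, pixels), "k1" (the pictures are not rectified: a ray, as slopes to the right and down, at radius r is drawn at 1 + k1 r^2 times it, then the intrinsics apply), "rvec" (rotation vector, rad) and "tvec" (3), from world to camera coordinates, as OpenCV has them; the wrist camera has in their place "hand_eye" (4x4, takes a point from camera to tool coordinates, whose origin is the TCP and whose axes are the tool frame's). Camera axes: x right, y down, z forward; pixel columns grow to the right and rows downward; lengths in m; the calibration is good to about 2 mm. A picture is of the moment at which its call begins: read the wrist's pose just before it.
- job_done(): hands the job in, once; it reports no verdict.
The state is a dict: "time": time; "q": joint angles; "dq": joint speeds; "joint_efforts": joint torques, N m; "ee_pos": TCP position; "orientation": TCP orientation; "ft_force": force on the tool from outside, world axes, zero at the start; "wrist_torque": the same for the moment, N m; "opening": finger opening in m.
Only numpy, scipy, OpenCV 4.12 (cv2) and the standard library are available. Lean on these libraries where they do the work, as an engineer would, in place of code of your own. Each camera call takes 0.05 s, during which the arm holds its last target. There are 200 camera calls.

### The job

Roll the vial that lies on the code reader's mat sideways, by pushing its top with a fingertip, until it lies along the marked line with the line running under its middle. Then press the reader's black key fully down and let it come up again. Do not grip, drag or lift the vial or reach down beside it, and leave the standing vial, the tube rack and the tip box where they are.

Things in the scene. Friction and masses are not known exactly. Their poses are not given: they have to be found in the camera images.
- vial: the vial to roll: amber glass, ringed label, white cap; 90 mm long, about 60 g, lying on the mat 100 to 150 mm from the line, on the line's +y side, within 7 degrees of its direction. Origin on its axis at half length; x along it to the cap, y and z turn as it rolls. Axis 28 mm, top 42 mm above the bench. Glass body 28 mm in diameter, x = -45 to +23 mm; cap 24 mm, x = 27 to 45 mm, clear of the mat.
- vial_body (a point): the point on the vial's axis at the middle of its glass body (11 mm from vial's origin, away from the cap): the vial rolls straight if pushed above here. A fingertip dragged across the top moves twice as far as the vial rolls, so it takes several strokes. Let go, the vial stops within a few mm. Pushed from behind, lower down, it jams or skids instead.
- scan_line (a point): the marked line: pale, 180 x 4 mm, printed on the dark rubber mat, the only line there. This point is its middle, on the mat's surface, 14 mm above the bench; x along the line (away from the robot), y across it towards the vial, z up. The level mat reaches 60 mm from the line to -y, 210 mm to +y, 100 mm along it either way.
- station: the reader's fixed white base plate, 260 x 400 mm, 12 mm thick, axes as the line's; the origin is on the bench under the plate. On its -y end stand the reader's column (steel, 135 mm beyond the line) and white head, which leans towards the line: 64 mm wide, from 80 mm beyond the line on, up to 155 mm above the bench. Mat and key are part of it.
- key (a joint): the reader's key: 0 when up, 0.006 m fully pressed; straight down; springs back when let go. Fully down takes 4 N.
- key_top (a point): centre of the key's top face: round black push key 30 mm in diameter in a round grey housing at the robot's side of the reader stand, on the same base plate; with the key up this point is 34 mm above the bench. Same axes as the line's.
- standing_vial: another vial of the same kind, standing upright on the bench beyond the base plate (on the side away from the robot), 28 mm in diameter and 90 mm tall. Origin at the centre of its foot. Leave it.
- rack: green tube rack with some capped tubes, 155 x 105 mm, 112 mm tall, on the bench to one side of the base plate. Origin at the centre of its underside. Leave it.
- tip_box: open blue pipette tip box, 122 x 82 mm, 61 mm tall, on the bench to the other side of the base plate. Origin at the centre of its underside. Leave it.

How it is judged:
By the outcome, as a careful person would: the job done as asked, in the order asked, and still so for the second after the job is handed in, with the robot touching nothing.
It also fails if it takes over 72 s, if anything falls off the work surface, if the arm or the gripper's body presses on something with over 40 N, if the wrist force passes 120 N, or if a joint passes its speed limit or range.

## Working session

There is one attempt and no reset: what is moved stays moved. The work goes in short steps, Python scripts to look and compute and a tool call to move; the robot and the scene stay as the last step left them, time stands still between calls to the robot, and variables do not carry over. Pictures are saved under pics/ and viewed, about 8 in all and at most 12, crops included, and the job is handed in when it is done.

Besides the shell and the picture viewer there is one more tool, called in YAML: its name, and indented under it one key for each argument. arm_command: Moves the arm, as the interface text tells. Its arguments: {"type":"object","properties":{"steps":{"type":"array"}},"required":["steps"]}

```bash
mkdir -p pics; cat > h.py <<'E'
import numpy as np, cv2
from scipy.spatial.transform import Rotation as R
from bench import sense, capture, job_done, finger_overhang
def cloud(c, s=None):
    f=c["frame"].shape[0]/2/np.tan(np.radians(c["vfov"])/2)
    h,w=c["range_z"].shape
    u,v=np.meshgrid(np.arange(w),np.arange(h))
    xd,yd=(u-c["cx"])/f,(v-c["cy"])/f
    x,y=xd.copy(),yd.copy()
    for _ in range(10):
        g=1+c["k1"]*(x*x+y*y); x,y=xd/g,yd/g
    P=np.stack([x,y,np.ones_like(x)],-1)*c["range_z"][...,None]
    if "hand_eye" in c:
        H=np.array(c["hand_eye"]); P=P@H[:3,:3].T+H[:3,3]
        return P@R.from_quat(s["orientation"]).as_matrix().T+np.array(s["ee_pos"])
    Rm=R.from_rotvec(np.ravel(c["rvec"])).as_matrix()
    return (P-np.ravel(c["tvec"]))@Rm
def save(c,n,extra=None): cv2.imwrite(f"pics/{n}.png",c["frame"][...,::-1])
E
python3 - <<'E'
from h import *
s=sense();print(s, finger_overhang)
print(R.from_quat(s["orientation"]).as_matrix().round(3))
ims=[]
for n in["scene","side"]:
    c=capture(n); np.savez(n,P=cloud(c),F=c["frame"]); ims.append(c["frame"])
    print(n,{k:c[k] for k in("vfov","rvec","tvec","k1")})
for n,i in zip("ab",ims): cv2.imwrite(f"pics/{n}.png",i[...,::-1])
E
```

```text
{'time': 0.0, 'q': array([-1.40348952,  0.59207695,  0.04829449,  1.60984083, -0.03331863,
        0.94267784, -0.03372058]), 'dq': array([-8.40260888e-05,  1.61806323e-03,  6.84510710e-04, -2.17654456e-04,
        1.26087495e-03,  6.94117546e-04,  6.98479852e-04]), 'joint_efforts': array([-4.21775649e-04, -5.48684120e+01,  1.54686850e+00, -1.98123997e+01,
        9.51582973e-03,  8.91699689e-03, -5.01556897e-06]), 'ee_pos': array([0.18680172, 0.70005951, 0.40356384]), 'orientation': array([ 0.09115491,  0.70116926, -0.09270389,  0.70104097]), 'ft_force': array([-0.54114852,  0.11107991, -0.83901465]), 'wrist_torque': array([ 0.02219786, -0.01193629, -0.02828731]), 'opening': 0.08567395929874073} 0.1734
[[-0.     0.258  0.966]
 [-0.002  0.966 -0.258]
 [-1.    -0.002  0.   ]]
scene {'vfov': 42.07842877862991, 'rvec': array([ 0.85339161,  2.59800404, -1.02989586]), 'tvec': array([ 0.49186898, -0.24595596,  1.63263189]), 'k1': -0.10610909734917616}
side {'vfov': 44.17389051386666, 'rvec': array([ 2.22086099, -0.33210604,  0.15005667]), 'tvec': array([-0.58262279,  0.17176426,  1.26626622]), 'k1': 0.06061400689183912}
```

View pics/a.png

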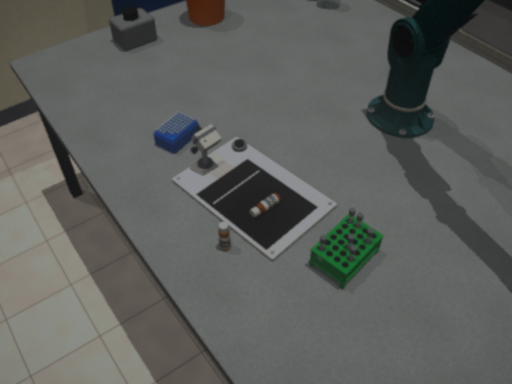

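View pics/b.png

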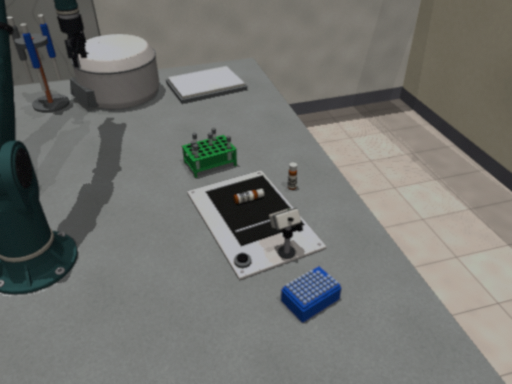

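The scene view shows the vial at about (265,205), the line from (214,203) to (259,171), and the key at (239,145). In the side view they are at (249,196), (237,230)–(275,221) and (243,260).

```bash
python3 - <<'E'
from h import *
for n,pts in(("scene",dict(vial=(265,205),vA=(254,212),vB=(276,198),l0=(215,203),l1=(258,171),key=(239,144),stv=(223,228),rack=(347,245),tip=(176,130),head=(207,137))),("side",dict(vial=(249,196),vA=(237,199),vB=(262,194),l0=(237,231),l1=(270,222),key=(243,259),stv=(293,166),rack=(210,150),tip=(311,290),head=(285,220)))):
    P=np.load(n+".npz")["P"]
    for k,(u,v) in pts.items(): print(n,k,P[v,u].round(3))
    # mat / plate : corners of plate
    m=(P[...,2]>.008)&(P[...,2]<.018)&(P[...,0]>.3)&(P[...,0]<1.1)
    r=cv2.minAreaRect(P[m][:,:2].astype(np.float32)); 
E
```

```text
scene vial [0.618 0.076 0.041]
scene vA [0.655 0.077 0.038]
scene vB [0.577 0.071 0.036]
scene l0 [ 0.708 -0.03   0.012]
scene l1 [ 0.541 -0.059  0.013]
scene key [ 0.527 -0.172  0.029]
scene stv [0.771 0.11  0.091]
scene rack [0.562 0.321 0.083]
scene tip [ 0.66  -0.312  0.057]
scene head [ 0.646 -0.15   0.134]
side vial [0.609 0.051 0.039]
side vA [0.571 0.049 0.038]
side vB [0.653 0.059 0.031]
side l0 [ 0.54  -0.065  0.018]
side l1 [ 0.642 -0.052  0.013]
side key [ 0.522 -0.191  0.036]
side stv [0.76  0.087 0.093]
side rack [0.546 0.292 0.066]
side tip [ 0.639 -0.358  0.063]
side head [ 0.633 -0.19   0.139]
```

arm_command:
  steps:
    - [0, -2.8, 2.9, 0, 0, 0, 1]
    - [0, -2.8, 2.9, 0, 0, 0, 1]
    - [0, -2.8, 2.9, 0, 0, 0, 1]
    - [0, -2.8, 2.9, 0, 0, 0, 1]
    - [0, -2.8, 2.9, 0, 0, 0, 1]
    - [0, -2.8, 2.9, 0, 0, 0, 1]
    - [0, -2.8, 2.9, 0, 0, 0, 1]
    - [0, -2.8, 2.9, 0, 0, 0, 1]
    - [0, -2.8, 2.9, 0, 0, 0, 1]
    - [0, -2.8, 2.9, 0, 0, 0, 1]
    - [0, -2.8, 2.9, 0, 0, 0, 1]
    - [0, -2.8, 2.9, 0, 0, 0, 1]

```text
time: 1.1
ee_pos: [0.4367, 0.2822, 0.3955]
orientation: [0.083, 0.706, -0.084, 0.698]
ft_force: [0.6, 0.7, -0.7]
opening: 0.0
```

arm_command:
  steps:
    - [0, -2.7, 3.1, 0, 0, 0, 1]
    - [0, -2.7, 3.1, 0, 0, 0, 1]
    - [0, -2.7, 3.1, 0, 0, 0, 1]
    - [0, -2.7, 3.1, 0, 0, 0, 1]
    - [0, -2.7, 3.1, 0, 0, 0, 1]
    - [0, -2.7, 3.1, 0, 0, 0, 1]
    - [0, -2.7, 3.1, 0, 0, 0, 1]
    - [0, 0, 0, -6, 0, 0, 1]
    - [0, 0, 0, -6, 0, 0, 1]
    - [0, 0, 0, -6, 0, 0, 1]
    - [0, 0, 0, -6, 0, 0, 1]
    - [0, 0, 0, 0, 0, 0, 1]

```text
time: 2.1
ee_pos: [0.6069, 0.0256, 0.3905]
orientation: [-0.066, 0.709, 0.06, 0.699]
ft_force: [-0.8, 0.8, -1.1]
opening: 0.0001
```

```bash
python3 - <<'E'
from h import *
s=sense(); c=capture("wrist"); P=cloud(c,s); np.savez("w1",P=P,F=c["frame"],rz=c["range_z"]); save(c,"w1")
print(s["ee_pos"],s["q"].round(2)); print(R.from_quat(s["orientation"]).as_matrix().round(3)); print(c["hand_eye"])
E
```

```text
[0.60685767 0.02561447 0.3904622 ] [-0.14  0.46  0.03  1.89 -0.    0.8   1.64]
[[-0.013 -0.178  0.984]
 [-0.01   0.984  0.178]
 [-1.    -0.008 -0.014]]
[[-5.19376095e-05 -2.72181628e-01  9.62245893e-01  3.06602569e-02]
 [ 9.99999998e-01  2.43151227e-05  6.08531972e-05 -5.19846352e-04]
 [-3.99602493e-05  9.62245894e-01  2.72181626e-01 -7.00042036e-02]
 [ 0.00000000e+00  0.00000000e+00  0.00000000e+00  1.00000000e+00]]
```

View pics/w1.png

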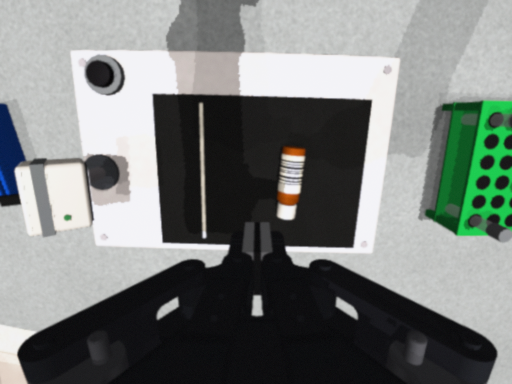

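The wrist view shows the line from (201,103) to (205,237). The vial's glass runs from (294,150) to (288,205) with the cap at (286,212), on the far side. The key is at (103,74).

```bash
cat >> h.py <<'E'
def measure(P,F,line=True,box=None):
    """line frame (mid,dir) and vial position in it"""
    g=F.astype(int).sum(2); z=P[...,2]; o={}
    if line:
        u0,v0,u1,v1=box; m=np.zeros(g.shape,bool); m[v0:v1,u0:u1]=1
        m&=(g>250)&(abs(z-.014)<.012)
        q=P[m][:,:2]; mid=q.mean(0); d=np.linalg.svd(q-mid)[2][0]; d*=np.sign(d[0])
        t=(q-mid)@d; mid=mid+d*(np.percentile(t,.5)+np.percentile(t,99.5))/2
        o=dict(mid=mid,d=d,length=np.ptp(t),n=m.sum(),z=np.median(z[m]))
    return o
def vial(P,mid,d,ymax=.18):
    n=np.array([-d[1],d[0]]); q=P[...,:2]-mid; a,b=q@d,q@n; z=P[...,2]
    m=(z>.026)&(z<.055)&(abs(a)<.1)&(b>-.03)&(b<ymax)
    x,y,zz=a[m],b[m],z[m]
    lo,hi=np.percentile(x,[.5,99.5]); 
    # axis: circle fit per slice over glass part
    res=[]
    for s in np.arange(lo+.008,hi-.004,.006):
        k=abs(x-s)<.003
        if k.sum()<8: continue
        Y,Z=y[k],zz[k]; A=np.c_[Y,np.ones(len(Y))]; r=.014 if s<lo+.066 else .012
        f=lambda p:np.hypot(Y-p[0],Z-p[1])-r
        from scipy.optimize import least_squares
        p=least_squares(f,[Y.mean(),.028],loss="soft_l1",f_scale=.001).x; res.append((s,p[0],p[1],k.sum()))
    res=np.array(res); c=np.polyfit(res[:,0],res[:,1],1)
    mid_=(lo+hi)/2
    return dict(lo=lo,hi=hi,slope_deg=np.degrees(np.arctan(c[0])),b_origin=np.polyval(c,mid_),b_body=np.polyval(c,mid_-.011),a_body=mid_-.011,ztop=np.percentile(zz,98),res=res)
E
python3 - <<'E'
from h import *
D=np.load("w1.npz");P,F=D["P"],D["F"]
o=measure(P,F,box=(188,98,218,242));print(o)
v=vial(P,o["mid"],o["d"]);print(v["res"].round(4));del v["res"];print(v)
n=np.array([-o["d"][1],o["d"][0]]); print("vial_body world",o["mid"]+o["d"]*v["a_body"]+n*v["b_body"])
for k,(u,v_) in dict(key=(101,74),mat=(240,180),bench=(500,40),headtop=(70,190),rack=(500,120)).items(): print(k,P[v_,u].round(4),((P[v_,u,:2]-o["mid"])@o["d"]).round(4),((P[v_,u,:2]-o["mid"])@n).round(4))
g=F.astype(int).sum(2)
m=np.zeros(g.shape,bool);m[50:100,80:128]=1;m&=(g<150)&(P[...,2]>.028)&(P[...,2]<.045)
q=P[m];print("key",m.sum(),q.mean(0),(q[:,:2].max(0)+q[:,:2].min(0))/2,np.ptp(q[:,:2],axis=0),np.median(q[:,2]))
E
```

```text
{'mid': array([ 0.6230091 , -0.04741585]), 'd': array([0.98836876, 0.15207629]), 'length': np.float64(0.18098678835583426), 'n': np.int64(593), 'z': np.float64(0.014164944151705772)}
[[-3.330e-02  1.148e-01  2.780e-02  1.140e+02]
 [-2.730e-02  1.144e-01  2.820e-02  1.200e+02]
 [-2.130e-02  1.140e-01  2.830e-02  1.140e+02]
 [-1.530e-02  1.137e-01  2.830e-02  1.150e+02]
 [-9.300e-03  1.131e-01  2.830e-02  1.130e+02]
 [-3.300e-03  1.127e-01  2.830e-02  1.110e+02]
 [ 2.700e-03  1.125e-01  2.820e-02  1.110e+02]
 [ 8.700e-03  1.120e-01  2.820e-02  1.010e+02]
 [ 1.470e-02  1.117e-01  2.780e-02  1.020e+02]
 [ 2.070e-02  1.114e-01  2.770e-02  1.060e+02]
 [ 2.670e-02  1.115e-01  2.920e-02  6.900e+01]
 [ 3.270e-02  1.106e-01  2.740e-02  8.700e+01]
 [ 3.870e-02  1.102e-01  2.780e-02  8.300e+01]]
{'lo': np.float64(-0.04132032839466271), 'hi': np.float64(0.04794306798173293), 'slope_deg': np.float64(-3.523262990449668), 'b_origin': np.float64(0.11246367273709539), 'b_body': np.float64(0.11314094455122967), 'a_body': np.float64(-0.007688630206464889), 'ztop': np.float64(0.04289245845305223)}
vial_body world [0.59820384 0.06323986]
key [ 0.5222 -0.1748  0.0335] -0.119 -0.1106
mat [0.6214 0.0025 0.0145] 0.006 0.0495
bench [0.3902 0.2897 0.001 ] -0.1788 0.3686
headtop [ 0.6313 -0.1462  0.1273] -0.0068 -0.0989
rack [0.4947 0.2554 0.0823] -0.0808 0.3188
key 513 [ 0.52192353 -0.17671866  0.03372843] [ 0.52194514 -0.1780654 ] [0.026863   0.02738234] 0.03405947589225905
```

```bash
python3 - <<'E'
from h import *
D=np.load("w1.npz");P=D["P"]; s=sense(); Rm=R.from_quat(s["orientation"]).as_matrix()
T=(P-s["ee_pos"])@Rm; 
m=(D["rz"]>0)&(T[...,0]<.2)&(T[...,0]>.1)&(abs(T[...,1])<.06)&(abs(T[...,2])<.05)
q=T[m];print(m.sum(),q[:,0].max())
for lo in np.arange(.10,.19,.006):
    k=q[(q[:,0]>=lo)&(q[:,0]<lo+.006)]
    if len(k):print(round(lo,3),len(k),k[:,1].min().round(4),k[:,1].max().round(4),k[:,2].min().round(4),k[:,2].max().round(4))
for dx,name in ((0,"line")):pass
E
python3 - <<'E'
E
true
```

```text
14397 0.17025761566561343
0.1 3889 -0.0531 0.0508 -0.0187 0.007
0.106 2131 -0.0486 0.0464 -0.0184 0.0086
0.112 3167 -0.043 0.0412 -0.0141 0.0081
0.118 2007 -0.0377 0.0372 -0.0151 0.0088
0.124 1234 -0.0321 0.0318 -0.015 0.0108
0.13 480 -0.0212 0.0194 -0.0145 0.0103
0.136 316 -0.0074 0.0056 -0.0127 0.0109
0.142 314 -0.0145 0.0127 -0.0125 -0.0071
0.148 303 -0.0143 0.0127 -0.0127 -0.007
0.154 266 -0.0146 0.0126 -0.0125 -0.0072
0.16 228 -0.0144 0.0125 -0.0125 -0.0072
0.166 62 -0.0126 0.0076 -0.0126 -0.0074Traceback (most recent call last):
  File "<stdin>", line 9, in <module>
TypeError: cannot unpack non-iterable int object
```

```bash
cat >> h.py <<'E'
mid=np.array([.6230,-.0474]); d=np.array([.98837,.15208]); n=np.array([-d[1],d[0]]); TIP=.1734
def tip(s):
    p=np.array(s["ee_pos"])+R.from_quat(s["orientation"]).as_matrix()[:,0]*TIP
    q=p[:2]-mid; return np.array([q@d,q@n,p[2]])
def go(a,b,z):
    """total shift (cm, tool axes) and turn (deg) to have tip at line-frame a,b,z, pointing straight down"""
    s=sense(); Rm=R.from_quat(s["orientation"]).as_matrix()
    G=np.c_[[0,0,-1],[*n,0],[*d,0]]
    t=np.array([*(mid+d*a+n*b),z])-G[:,0]*TIP
    print("t",round(s["time"],2),"tip",tip(s).round(4),"F",np.round(s["ft_force"],1),"shift cm",(Rm.T@(t-s["ee_pos"])*100).round(2),"turn",np.degrees(R.from_matrix(Rm.T@G).as_rotvec()).round(2))
E
python3 -c "
from h import *
go(-.0117,.123,.070)"
```

```text
t 2.15 tip [-0.0075  0.0734  0.217 ] F [-0.2 -0.5  0.5] shift cm [14.67  4.95 -0.35] turn [ 1.32 -0.84  0.44]
```

arm_command:
  steps:
    - [3, 1.2, -0.1, 0.6, -0.4, 0.2, 1]
    - [3, 1.2, -0.1, 0.6, -0.4, 0.2, 1]
    - [3, 1.2, -0.1, 0, 0, 0, 1]
    - [3, 1.2, -0.1, 0, 0, 0, 1]
    - [2, 0, 0, 0, 0, 0, 1]
    - [0, 0, 0, 0, 0, 0, 1]
    - [0, 0, 0, 0, 0, 0, 1]

```text
time: 2.73
ee_pos: [0.5964, 0.075, 0.2474]
orientation: [-0.048, 0.703, 0.047, 0.708]
ft_force: [0.1, -0.1, 1.4]
opening: 0.0001
```

```bash
python3 -c "
from h import *
go(-.0117,.123,.0435)"
```

```text
t 2.73 tip [-0.0064  0.1247  0.074 ] F [ 0.1 -0.1  1.4] shift cm [ 3.04 -0.2  -0.42] turn [-1.04  0.42  0.09]
```

arm_command:
  steps:
    - [1.2, -0.1, -0.2, -0.5, 0.2, 0, 1]
    - [1.0, -0.1, -0.2, 0, 0, 0, 1]
    - [0.5, 0, 0, 0, 0, 0, 1]
    - [0.2, 0, 0, 0, 0, 0, 1]
    - [0, 0, 0, 0, 0, 0, 1]
    - [0, 0, 0, 0, 0, 0, 1]

```text
time: 3.23
ee_pos: [0.5947, 0.0709, 0.2202]
orientation: [-0.05, 0.701, 0.048, 0.709]
ft_force: [0.2, -0.9, 0.7]
opening: -0.0
```

```bash
python3 -c "
from h import *
go(-.0117,.123,.042)"
```

```text
t 3.23 tip [-0.008   0.1207  0.0468] F [ 0.2 -0.9  0.7] shift cm [ 0.47  0.18 -0.18] turn [-0.8   0.64  0.16]
```

arm_command:
  steps:
    - [0.2, 0.3, -0.2, -0.4, 0.3, 0, 1]
    - [0.2, 0, -0.1, -0.3, 0.2, 0, 1]
    - [0.1, 0, 0, 0, 0, 0, 1]
    - [0, 0, 0, 0, 0, 0, 1]

```text
time: 3.57
ee_pos: [0.5919, 0.0734, 0.2163]
orientation: [-0.054, 0.703, 0.053, 0.707]
ft_force: [0.6, -1.1, -0.8]
opening: -0.0001
```

```bash
python3 -c "
from h import *
go(-.0117,.123,.042)"
```

```text
t 3.57 tip [-0.0116  0.1236  0.0429] F [ 0.6 -1.1 -0.8] shift cm [ 0.09 -0.11  0.07] turn [-0.09  0.27  0.16]
```

arm_command:
  steps:
    - [0.1, 0, 0, 0, 0.1, 0, 1]
    - [0.1, 0, 0, 0, 0, 0, 1]
    - [0.1, 0, 0, 0, 0, 0, 1]

```text
time: 3.82
ee_pos: [0.5921, 0.0739, 0.2146]
orientation: [-0.054, 0.704, 0.053, 0.706]
ft_force: [-2.9, 0.3, 11.9]
opening: -0.0
```

```bash
python3 -c "
from h import *
go(-.0117,.123,.042)"
```

```text
t 3.82 tip [-0.0116  0.1243  0.0412] F [-2.9  0.3 11.9] shift cm [-0.08 -0.16  0.04] turn [-0.08  0.17  0.11]
```

arm_command:
  steps:
    - [0.04, -0.2, 0, 0, 0, 0, 1]
    - [0.04, -0.4, 0, 0, 0, 0, 1]
    - [0.04, -0.4, 0, 0, 0, 0, 1]
    - [0.04, -0.4, 0, 0, 0, 0, 1]
    - [0.04, -0.4, 0, 0, 0, 0, 1]
    - [0.04, -0.4, 0, 0, 0, 0, 1]

```text
time: 4.32
ee_pos: [0.5943, 0.0539, 0.2154]
orientation: [-0.054, 0.705, 0.055, 0.705]
ft_force: [-2.4, -0.0, 7.4]
opening: -0.0002
```

```bash
python3 -c "
from h import *
go(-.0117,.085,.042)"
```

```text
t 4.32 tip [-0.013   0.1046  0.042 ] F [-2.4 -0.   7.4] shift cm [-0.   -1.95  0.12] turn [ 0.1  -0.01 -0.04]
```

arm_command:
  steps:
    - [0.04, -0.4, 0.03, 0, 0, 0, 1]
    - [0.04, -0.4, 0.03, 0, 0, 0, 1]
    - [0.04, -0.4, 0, 0, 0, 0, 1]
    - [0.04, -0.3, 0, 0, 0, 0, 1]
    - [0.04, -0.2, 0, 0, 0, 0, 1]
    - [0.02, -0.1, 0, 0, 0, 0, 1]
    - [0, 0, 0, 0, 0, 0, 1]
    - [-1, 0, 0, 0, 0, 0, 1]
    - [-3, 0, 0, 0, 0, 0, 1]
    - [-3, 0, 0, 0, 0, 0, 1]
    - [-1, 0, 0, 0, 0, 0, 1]
    - [0, 0, 0, 0, 0, 0, 1]

```text
time: 5.32
ee_pos: [0.5977, 0.033, 0.2962]
orientation: [-0.054, 0.707, 0.054, 0.703]
ft_force: [-0.6, 0.0, 0.3]
opening: -0.0001
```

```bash
cat >> h.py <<'E'
def look(name):
    s=sense(); c=capture("wrist"); P=cloud(c,s); save(c,name); np.savez(name,P=P,F=c["frame"])
    v=vial(P,mid,d,.14) ; r=v.pop("res"); print({k:round(float(x),4) for k,x in v.items()}); return r
E
python3 -c "
from h import *
print(look('w2').round(4))
go(-.0117,.1,.045)"
```

```text
{'lo': -0.0426, 'hi': 0.0188, 'slope_deg': -3.5215, 'b_origin': 0.0923, 'b_body': 0.093, 'a_body': -0.0229, 'ztop': 0.043}
[[-3.46e-02  9.38e-02  2.79e-02  2.15e+02]
 [-2.86e-02  9.33e-02  2.82e-02  2.20e+02]
 [-2.26e-02  9.28e-02  2.83e-02  2.06e+02]
 [-1.66e-02  9.25e-02  2.84e-02  2.05e+02]
 [-1.06e-02  9.22e-02  2.82e-02  2.07e+02]
 [-4.60e-03  9.18e-02  2.83e-02  1.95e+02]
 [ 1.40e-03  9.14e-02  2.82e-02  1.98e+02]
 [ 7.40e-03  9.11e-02  2.81e-02  1.74e+02]
 [ 1.34e-02  9.08e-02  2.79e-02  7.00e+01]]
t 5.37 tip [-0.0138  0.0834  0.1221] F [-0.2  0.1 -0.2] shift cm [7.71 1.66 0.15] turn [-0.01 -0.32 -0.  ]
```

View pics/w2.png

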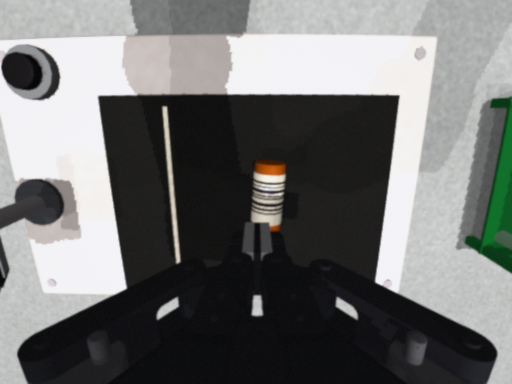

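Rolling works well: about 20 mm per stroke, with the angle unchanged at −3.5°. The next stroke will be nearer the foot end, with a slight twist, to see whether the angle can be corrected.

arm_command:
  steps:
    - [0, 2.0, -1.5, 5, 0, 0, 1]
    - [2.5, 0, 0, 0, 0, 0, 1]
    - [2.5, 0, 0, 0, 0, 0, 1]
    - [1.5, 0, 0, 0, 0, 0, 1]
    - [0.8, 0, 0, 0, 0, 0, 1]
    - [0.3, 0, 0, 0, 0, 0, 1]
    - [0, 0, 0, 0, 0, 0, 1]

```text
time: 5.95
ee_pos: [0.5787, 0.0537, 0.2135]
orientation: [-0.022, 0.709, 0.023, 0.705]
ft_force: [-2.9, 2.6, 14.4]
opening: 0.0001
```

```bash
python3 -c "
from h import *
go(-.029,.1035,.042)"
```

```text
t 5.95 tip [-0.0293  0.1071  0.0401] F [-2.9  2.6 14.4] shift cm [-0.19 -0.32 -0.03] turn [-5.13 -0.31 -0.11]
```

arm_command:
  steps:
    - [-0.3, 0, 0, 0, 0, 0, 1]
    - [-0.1, -0.3, 0, 0, 0, 0, 1]
    - [0, -0.1, 0, 0, 0, 0, 1]
    - [0.1, 0, 0, 0, 0, 0, 1]
    - [0.1, 0, 0, 0, 0, 0, 1]
    - [0.05, 0, 0, 0, 0, 0, 1]

```text
time: 6.45
ee_pos: [0.5797, 0.0491, 0.2154]
orientation: [-0.022, 0.708, 0.023, 0.705]
ft_force: [-0.2, 0.1, 3.4]
opening: 0.0001
```

```bash
python3 -c "
from h import *
go(-.029,.1035,.042)"
```

```text
t 6.45 tip [-0.0287  0.1023  0.042 ] F [-0.2  0.1  3.4] shift cm [-0.    0.14 -0.1 ] turn [-5.15 -0.22 -0.11]
```

arm_command:
  steps:
    - [0.06, -0.3, 0, -1, 0, 0, 1]
    - [0.06, -0.4, 0, -1, 0, 0, 1]
    - [0.06, -0.4, 0, -1, 0, 0, 1]
    - [0.06, -0.4, 0, -1, 0, 0, 1]
    - [0.06, -0.4, 0, -1, 0, 0, 1]
    - [0.06, -0.4, 0, -1, 0, 0, 1]
    - [0.06, -0.4, 0, -1, 0, 0, 1]
    - [0.06, -0.4, 0, -1, 0, 0, 1]
    - [0.06, -0.3, 0, -1, 0, 0, 1]
    - [0.04, -0.2, 0, 0, 0, 0, 1]
    - [0.02, -0.1, 0, 0, 0, 0, 1]
    - [0, 0, 0, 0, 0, 0, 1]

```text
time: 7.45
ee_pos: [0.5847, 0.0089, 0.2139]
orientation: [-0.081, 0.704, 0.082, 0.701]
ft_force: [-0.4, -0.4, 1.7]
opening: 0.0003
```

arm_command:
  steps:
    - [-1, 0, 0, 0, 0, 0, 1]
    - [-3, 0, 0, 0, 0, 0, 1]
    - [-3, 0, 0, 0, 0, 0, 1]
    - [-1, 0, 0, 0, 0, 0, 1]
    - [0, 0, 0, 0, 0, 0, 1]

```text
time: 7.87
ee_pos: [0.5849, 0.0104, 0.2961]
orientation: [-0.081, 0.705, 0.083, 0.699]
ft_force: [1.1, -0.2, -1.0]
opening: -0.0002
```

```bash
sed -i 's/P,mid,d,.14)/P,mid,d,.13)/' h.py; python3 -c "
from h import *
print(look('w3')[:,:2].round(4))
go(-.029,.083,.060)"
```

```text
{'lo': -0.044, 'hi': 0.0001, 'slope_deg': -3.5873, 'b_origin': 0.0735, 'b_body': 0.0742, 'a_body': -0.0329, 'ztop': 0.0429}
[[-0.036   0.0743]
 [-0.03    0.074 ]
 [-0.024   0.0736]
 [-0.018   0.0732]
 [-0.012   0.0728]
 [-0.006   0.0725]]
t 7.92 tip [-0.0305  0.0635  0.122 ] F [ 0.3  0.1 -0.5] shift cm [6.21 1.97 0.2 ] turn [ 4.61 -0.51 -0.19]
```

arm_command:
  steps:
    - [0, 1.9, -0.1, 4.8, 0, 0, 1]
    - [2.5, 0, 0, 4.8, 0, 0, 1]
    - [2.5, 0, 0, 0, 0, 0, 1]
    - [1.5, 0, 0, 0, 0, 0, 1]
    - [0.5, 0, 0, 0, 0, 0, 1]
    - [0, 0, 0, 0, 0, 0, 1]
    - [0, 0, 0, 0, 0, 0, 1]

```text
time: 8.5
ee_pos: [0.5773, 0.0309, 0.2187]
orientation: [-0.02, 0.711, 0.021, 0.702]
ft_force: [0.3, -0.0, 0.8]
opening: 0.0003
```

```bash
python3 -c "
from h import *
go(-.033,.0845,.042)"
```

```text
t 8.5 tip [-0.0355  0.0849  0.0453] F [ 0.3 -0.   0.8] shift cm [0.33 0.02 0.03] turn [-5.38 -0.74 -0.17]
```

arm_command:
  steps:
    - [0.2, 0, 0.1, 0, -0.5, 0, 1]
    - [0.15, 0, 0.1, 0, -0.3, 0, 1]
    - [0.1, 0, 0, 0, 0, 0, 1]
    - [0.12, 0, 0, 0, 0, 0, 1]

```text
time: 8.83
ee_pos: [0.5798, 0.0308, 0.2147]
orientation: [-0.02, 0.706, 0.022, 0.708]
ft_force: [-3.1, -0.3, 11.2]
opening: 0.0
```

```bash
python3 -c "
from h import *
go(-.033,.0845,.042)"
```

```text
t 8.83 tip [-0.0301  0.0843  0.0413] F [-3.1 -0.3 11.2] shift cm [-0.07  0.04 -0.22] turn [-5.42  0.21 -0.14]
```

arm_command:
  steps:
    - [0.13, -0.2, 0, -1.3, 0, 0, 1]
    - [0.13, -0.4, 0, -1.3, 0, 0, 1]
    - [0.13, -0.4, 0, -1.3, 0, 0, 1]
    - [0.13, -0.4, 0, -1.3, 0, 0, 1]
    - [0.13, -0.4, 0, -1.3, 0, 0, 1]
    - [0.13, -0.4, 0, -1.3, 0, 0, 1]
    - [0.13, -0.4, 0, -1.3, 0, 0, 1]
    - [0.13, -0.4, 0, -1.3, 0, 0, 1]
    - [0.13, -0.3, 0, -1.3, 0, 0, 1]
    - [0.08, -0.2, 0, 0, 0, 0, 1]
    - [0.03, -0.1, 0, 0, 0, 0, 1]
    - [0, 0, 0, 0, 0, 0, 1]

```text
time: 9.83
ee_pos: [0.5856, -0.0064, 0.2159]
orientation: [-0.094, 0.697, 0.096, 0.704]
ft_force: [0.6, -0.6, -1.2]
opening: -0.0001
```

arm_command:
  steps:
    - [-1, 0, 0, 0, 0, 0, 1]
    - [-3, 0, 0, 0, 0, 0, 1]
    - [-3, 0, 0, 0, 0, 0, 1]
    - [-1, 0, 0, 0, 0, 0, 1]
    - [0, 0, 0, 0, 0, 0, 1]

```text
time: 10.25
ee_pos: [0.5851, -0.0059, 0.2994]
orientation: [-0.095, 0.698, 0.097, 0.703]
ft_force: [-0.4, 0.9, -0.6]
opening: 0.0003
```

```bash
python3 -c "
from h import *
print(look('w4')[:,:2].round(4))
go(-.01,.063,.060)"
```

```text
{'lo': -0.0451, 'hi': 0.0036, 'slope_deg': -3.6374, 'b_origin': 0.0552, 'b_body': 0.0559, 'a_body': -0.0317, 'ztop': 0.0429}
[[-0.0371  0.0563]
 [-0.0311  0.0558]
 [-0.0251  0.0555]
 [-0.0191  0.0551]
 [-0.0131  0.0546]
 [-0.0071  0.0543]
 [-0.0011  0.054 ]]
t 10.3 tip [-0.0297  0.0474  0.1253] F [0.9 0.4 0.2] shift cm [6.55 1.34 2.23] turn [ 6.82  0.46 -0.16]
```

The off-centre and twisted strokes left the heading unchanged: it rolls rigidly straight at about −3.6°. Forcing it would mean skidding the vial, so I'll carry on with plain centre strokes.

arm_command:
  steps:
    - [0, 1.5, 2.2, 0, 0, 0, 1]
    - [2.5, 0, 0, 3.4, 0.2, 0, 1]
    - [2.5, 0, 0, 3.0, 0, 0, 1]
    - [1.8, 0, 0, 0, 0, 0, 1]
    - [0.6, 0, 0, 0, 0, 0, 1]
    - [0.3, 0, 0, 0, 0, 0, 1]
    - [0, 0, 0, 0, 0, 0, 1]

```text
time: 10.88
ee_pos: [0.6021, 0.0165, 0.2147]
orientation: [-0.054, 0.705, 0.056, 0.705]
ft_force: [-0.3, 0.2, 1.1]
opening: 0.0002
```

```bash
python3 -c "
from h import *
go(-.011,.065,.042)"
```

```text
t 10.88 tip [-0.0108  0.0669  0.0413] F [-0.3  0.2  1.1] shift cm [-0.07 -0.13 -0.01] turn [ 0.17  0.05 -0.18]
```

arm_command:
  steps:
    - [0.0, -0.2, 0, 0, 0, 0, 1]
    - [0.04, -0.3, 0, 0, 0, 0, 1]
    - [0.05, -0.4, 0, 0, 0, 0, 1]
    - [0.05, -0.4, 0, 0, 0, 0, 1]
    - [0.05, -0.4, 0, 0, 0, 0, 1]
    - [0.05, -0.4, 0, 0, 0, 0, 1]
    - [0.05, -0.4, 0, 0, 0, 0, 1]
    - [0.05, -0.4, 0, 0, 0, 0, 1]
    - [0.05, -0.4, 0, 0, 0, 0, 1]
    - [0.05, -0.4, 0, 0, 0, 0, 1]
    - [0.05, -0.3, 0, 0, 0, 0, 1]
    - [0.04, -0.2, 0, 0, 0, 0, 1]

```text
time: 11.88
ee_pos: [0.6103, -0.031, 0.213]
orientation: [-0.053, 0.703, 0.055, 0.707]
ft_force: [0.1, 0.2, 0.3]
opening: 0.0002
```

arm_command:
  steps:
    - [0.02, 0, 0, 0, 0, 0, 1]
    - [-1, 0, 0, 0, 0, 0, 1]
    - [-3, 0, 0, 0, 0, 0, 1]
    - [-3, 0, 0, 0, 0, 0, 1]
    - [-1, 0, 0, 0, 0, 0, 1]
    - [0, 0, 0, 0, 0, 0, 1]

```text
time: 12.38
ee_pos: [0.6091, -0.0309, 0.2956]
orientation: [-0.053, 0.704, 0.056, 0.706]
ft_force: [0.1, 1.0, -0.9]
opening: 0.0001
```

```bash
python3 -c "
from h import *
print(look('w5')[:,:2].round(4))
go(-.011,.044,.0435)"
```

```text
{'lo': -0.0454, 'hi': 0.0434, 'slope_deg': -3.6094, 'b_origin': 0.0467, 'b_body': 0.0474, 'a_body': -0.012, 'ztop': 0.0428}
[[-0.0374  0.0491]
 [-0.0314  0.0487]
 [-0.0254  0.0482]
 [-0.0194  0.0479]
 [-0.0134  0.0475]
 [-0.0074  0.0471]
 [-0.0014  0.0468]
 [ 0.0046  0.0464]
 [ 0.0106  0.0461]
 [ 0.0166  0.0457]
 [ 0.0226  0.0454]
 [ 0.0286  0.0446]
 [ 0.0346  0.0445]]
t 12.43 tip [-0.0109  0.0191  0.1216] F [0.3 0.5 0.4] shift cm [7.82 2.53 0.01] turn [ 0.1   0.11 -0.18]
```

arm_command:
  steps:
    - [0, 3.8, 0, 0, 0, 0, 1]
    - [2.5, 0, 0, 0, 0, 0, 1]
    - [2.5, 0, 0, 0, 0, 0, 1]
    - [1.8, 0, 0, 0, 0, 0, 1]
    - [0.5, 0, 0, 0, 0, 0, 1]
    - [0, 0, 0, 0, 0, 0, 1]

```text
time: 12.93
ee_pos: [0.6027, 0.0097, 0.217]
orientation: [-0.053, 0.705, 0.056, 0.705]
ft_force: [-0.7, 0.6, 0.8]
opening: -0.0002
```

```bash
python3 -c "
from h import *
go(-.012,.0575,.042)"
```

```text
t 12.93 tip [-0.0112  0.0602  0.0436] F [-0.7  0.6  0.8] shift cm [ 0.16 -0.2  -0.06] turn [ 0.17  0.09 -0.23]
```

arm_command:
  steps:
    - [0.05, -0.3, 0, 0, 0, 0, 1]
    - [0.1, -0.05, 0, 0, 0, 0, 1]
    - [0.1, 0, 0, 0, 0, 0, 1]
    - [0.08, 0, 0, 0, 0, 0, 1]

```text
time: 13.27
ee_pos: [0.6029, 0.0055, 0.2154]
orientation: [-0.053, 0.705, 0.056, 0.705]
ft_force: [-0.7, 0.6, 1.5]
opening: 0.0
```

```bash
python3 -c "
from h import *
go(-.012,.0575,.042)"
```

```text
t 13.27 tip [-0.012   0.0561  0.042 ] F [-0.7  0.6  1.5] shift cm [-0.    0.22 -0.02] turn [ 0.11 -0.05 -0.25]
```

arm_command:
  steps:
    - [0.12, 0, 0, 0, 0, 0, 1]
    - [0.1, -0.2, 0, 0, 0, 0, 1]
    - [0.08, -0.4, 0, 0, 0, 0, 1]
    - [0.08, -0.4, 0, 0, 0, 0, 1]
    - [0.07, -0.4, 0, 0, 0, 0, 1]
    - [0.07, -0.4, 0, 0, 0, 0, 1]

```text
time: 13.77
ee_pos: [0.6049, -0.014, 0.2154]
orientation: [-0.053, 0.705, 0.056, 0.705]
ft_force: [-2.0, -0.5, 7.8]
opening: 0.0002
```

```bash
python3 -c "
from h import *
go(-.012,.0215,.042)"
```

```text
t 13.77 tip [-0.013   0.0365  0.042 ] F [-2.  -0.5  7.8] shift cm [-0.01 -1.43  0.08] turn [ 0.06 -0.06 -0.23]
```

arm_command:
  steps:
    - [0.07, -0.4, 0.03, 0, 0, 0, 1]
    - [0.07, -0.4, 0.03, 0, 0, 0, 1]
    - [0.07, -0.4, 0, 0, 0, 0, 1]
    - [0.06, -0.3, 0, 0, 0, 0, 1]
    - [0.05, -0.1, 0, 0, 0, 0, 1]
    - [0.03, 0, 0, 0, 0, 0, 1]
    - [-1, 0, 0, 0, 0, 0, 1]
    - [-3, 0, 0, 0, 0, 0, 1]
    - [-3, 0, 0, 0, 0, 0, 1]
    - [-1, 0, 0, 0, 0, 0, 1]
    - [0, 0, 0, 0, 0, 0, 1]

```text
time: 14.68
ee_pos: [0.6088, -0.0341, 0.2965]
orientation: [-0.052, 0.705, 0.054, 0.705]
ft_force: [1.0, -0.4, -0.5]
opening: 0.0002
```

```bash
python3 -c "
from h import *
print(look('w6')[:,:2].round(4))
go(-.013,.040,.0435)"
```

```text
{'lo': -0.0468, 'hi': 0.0201, 'slope_deg': -3.5333, 'b_origin': 0.026, 'b_body': 0.0267, 'a_body': -0.0244, 'ztop': 0.0429}
[[-0.0388  0.0276]
 [-0.0328  0.0272]
 [-0.0268  0.0268]
 [-0.0208  0.0265]
 [-0.0148  0.026 ]
 [-0.0088  0.0257]
 [-0.0028  0.0253]
 [ 0.0032  0.0249]
 [ 0.0092  0.0247]
 [ 0.0152  0.0242]]
t 14.73 tip [-0.0121  0.0158  0.1225] F [ 0.3 -0.7  0.4] shift cm [ 7.91  2.44 -0.1 ] turn [-0.12 -0.06 -0.14]
```

arm_command:
  steps:
    - [0, 1.8, -0.1, 0, 0, 0, 1]
    - [2.5, 0, 0, 0, 0, 0, 1]
    - [2.5, 0, 0, 0, 0, 0, 1]
    - [1.8, 0, 0, 0, 0, 0, 1]
    - [0.6, 0, 0, 0, 0, 0, 1]
    - [0.1, 0, 0, 0, 0, 0, 1]
    - [0, 0, 0, 0, 0, 0, 1]

```text
time: 15.32
ee_pos: [0.6053, -0.0135, 0.2147]
orientation: [-0.053, 0.705, 0.055, 0.705]
ft_force: [-0.8, 1.1, 7.8]
opening: -0.0
```

```bash
python3 -c "
from h import *
go(-.013,.035,.042)"
```

```text
t 15.32 tip [-0.0124  0.0369  0.0413] F [-0.8  1.1  7.8] shift cm [-0.07 -0.12 -0.06] turn [-0.    0.   -0.22]
```

arm_command:
  steps:
    - [0.06, -0.2, 0, 0, 0, 0, 1]
    - [0.07, -0.4, 0, 0, 0, 0, 1]
    - [0.07, -0.4, 0, 0, 0, 0, 1]
    - [0.07, -0.4, 0, 0, 0, 0, 1]
    - [0.07, -0.4, 0, 0, 0, 0, 1]
    - [0.07, -0.4, 0, 0, 0, 0, 1]
    - [0.07, -0.4, 0, 0, 0, 0, 1]
    - [0.07, -0.3, 0, 0, 0, 0, 1]
    - [0.06, -0.2, 0, 0, 0, 0, 1]
    - [0.05, -0.1, 0, 0, 0, 0, 1]
    - [0.03, 0, 0, 0, 0, 0, 1]
    - [0, 0, 0, 0, 0, 0, 1]

```text
time: 16.32
ee_pos: [0.6103, -0.0488, 0.2146]
orientation: [-0.052, 0.705, 0.054, 0.705]
ft_force: [-1.1, 0.1, 1.8]
opening: -0.0002
```

arm_command:
  steps:
    - [-1, 0, 0, 0, 0, 0, 1]
    - [-3, 0, 0, 0, 0, 0, 1]
    - [-3, 0, 0, 0, 0, 0, 1]
    - [-1, 0, 0, 0, 0, 0, 1]
    - [0, 0, 0, 0, 0, 0, 1]

```text
time: 16.73
ee_pos: [0.6108, -0.0473, 0.2966]
orientation: [-0.052, 0.706, 0.056, 0.704]
ft_force: [-0.1, 0.4, 0.1]
opening: 0.0001
```

```bash
python3 -c "
from h import *
print(look('w7')[:,:2].round(4))
go(-.013,.02,.0435)"
```

```text
{'lo': -0.0478, 'hi': 0.0195, 'slope_deg': -3.5437, 'b_origin': 0.0112, 'b_body': 0.0119, 'a_body': -0.0251, 'ztop': 0.0429}
[[-0.0398  0.0128]
 [-0.0338  0.0125]
 [-0.0278  0.012 ]
 [-0.0218  0.0117]
 [-0.0158  0.0113]
 [-0.0098  0.0109]
 [-0.0038  0.0105]
 [ 0.0022  0.0102]
 [ 0.0082  0.0098]
 [ 0.0142  0.0096]]
t 16.78 tip [-0.0125  0.0029  0.1226] F [0.6 0.2 0.6] shift cm [ 7.92  1.76 -0.07] turn [ 0.   -0.14 -0.3 ]
```

arm_command:
  steps:
    - [0, 1.3, 0, 0, 0, 0, 1]
    - [2.5, 0, 0, 0, 0, 0, 1]
    - [2.5, 0, 0, 0, 0, 0, 1]
    - [1.8, 0, 0, 0, 0, 0, 1]
    - [0.6, 0, 0, 0, 0, 0, 1]
    - [0.1, 0, 0, 0, 0, 0, 1]
    - [0, 0, 0, 0, 0, 0, 1]

```text
time: 17.37
ee_pos: [0.6069, -0.0258, 0.2137]
orientation: [-0.052, 0.707, 0.059, 0.702]
ft_force: [0.4, 1.0, 7.4]
opening: 0.0
```

```bash
python3 -c "
from h import *
go(-.013,.017,.042)"
```

```text
t 17.37 tip [-0.0137  0.0256  0.0403] F [0.4 1.  7.4] shift cm [-0.18 -0.68 -0.04] turn [ 0.28 -0.35 -0.59]
```

arm_command:
  steps:
    - [-0.6, 0, 0, 0, 0, 0, 1]
    - [-0.2, -0.6, 0, 0, -0.3, -0.5, 1]
    - [0, 0, 0, 0, 0, 0, 1]

```text
time: 17.62
ee_pos: [0.6082, -0.0308, 0.2231]
orientation: [-0.056, 0.705, 0.057, 0.705]
ft_force: [-0.1, -0.0, -0.3]
opening: -0.0002
```

```bash
python3 -c "
from h import *
go(-.013,.017,.042)
look('w8')"
```

```text
t 17.62 tip [-0.0121  0.0189  0.0497] F [-0.1 -0.  -0.3] shift cm [ 0.77 -0.17 -0.09] turn [ 0.39  0.01 -0.08]
{'lo': -0.0477, 'hi': 0.0409, 'slope_deg': -3.7983, 'b_origin': 0.0117, 'b_body': 0.0124, 'a_body': -0.0144, 'ztop': 0.0429}
```

arm_command:
  steps:
    - [0.3, -0.15, 0, 0, 0, 0, 1]
    - [0.3, 0, 0, 0, 0, 0, 1]
    - [0.15, 0, 0, 0, 0, 0, 1]
    - [0.1, 0, 0, 0, 0, 0, 1]
    - [0.08, 0, 0, 0, 0, 0, 1]

```text
time: 18.08
ee_pos: [0.6088, -0.0329, 0.2153]
orientation: [-0.055, 0.704, 0.056, 0.706]
ft_force: [-2.0, 0.1, 12.6]
opening: -0.0
```

```bash
python3 -c "
from h import *
go(-.013,-.004,.042)"
```

```text
t 18.08 tip [-0.0113  0.0166  0.0419] F [-2.   0.1 12.6] shift cm [-0.02 -2.04 -0.13] turn [ 0.29  0.16 -0.06]
```

arm_command:
  steps:
    - [0.07, -0.2, 0, 0, 0, 0, 1]
    - [0.07, -0.3, 0, 0, 0, 0, 1]
    - [0.07, -0.4, 0, 0, 0, 0, 1]
    - [0.07, -0.4, 0, 0, 0, 0, 1]
    - [0.07, -0.4, 0, 0, 0, 0, 1]
    - [0.07, -0.2, 0, 0, 0, 0, 1]
    - [0.06, -0.1, 0, 0, 0, 0, 1]
    - [0.05, 0, 0, 0, 0, 0, 1]
    - [0.03, 0, 0, 0, 0, 0, 1]

```text
time: 18.83
ee_pos: [0.6114, -0.0536, 0.2154]
orientation: [-0.055, 0.705, 0.056, 0.704]
ft_force: [-0.1, -0.8, 4.1]
opening: 0.0001
```

```bash
python3 -c "
from h import *
go(-.013,-.004,.042)
look('w9')"
```

```text
t 18.83 tip [-0.0126 -0.0042  0.042 ] F [-0.1 -0.8  4.1] shift cm [-0.    0.04 -0.06] turn [ 0.26 -0.07 -0.06]
{'lo': -0.0483, 'hi': 0.0406, 'slope_deg': -3.092, 'b_origin': 0.0007, 'b_body': 0.0013, 'a_body': -0.0148, 'ztop': 0.0534}
```

Nearly on the line. I'll lift and look.

arm_command:
  steps:
    - [-0.5, 0, 0, 0, 0, 0, 1]
    - [-2, 0, 0, 0, 0, 0, 1]
    - [-3, 0, -2, 0, 0, 0, 1]
    - [-3, 0, -3, 0, 0, 0, 1]
    - [-3, 0, -3, 0, 0, 0, 1]
    - [-3, 0, -3, 0, 0, 0, 1]
    - [0, 0, 0, 0, 0, 0, 1]
    - [0, 0, 0, 0, 0, 0, 1]

```text
time: 19.55
ee_pos: [0.5004, -0.0692, 0.3623]
orientation: [-0.056, 0.706, 0.058, 0.704]
ft_force: [0.9, 0.5, -0.2]
opening: 0.0001
```

```bash
python3 -c "
from h import *
print(look('w10')[:,:2].round(4))
D=np.load('w10.npz');P,F=D['P'],D['F']
g=F.astype(int).sum(2);q=P[...,:2]-mid;a,b=q@d,q@n;z=P[...,2]
m=(abs(z-.014)<.006)&(abs(b)<.012)&(abs(a)<.095)&(g>250)
for lo,hi in((-.095,-.055),(.052,.095)):
    k=m&(a>lo)&(a<hi);print(k.sum(),a[k].mean() if k.any() else 0,b[k].mean() if k.any() else 0)
go(-.12,-.11,.06)"
```

```text
{'lo': 0.0279, 'hi': 0.0413, 'slope_deg': -0.966, 'b_origin': -0.0012, 'b_body': -0.001, 'a_body': 0.0236, 'ztop': 0.0409}
[[ 0.0359 -0.0012]]
115 -0.07677811648814258 -7.29907285745657e-05
63 0.07021500215289576 -0.0005239320237631163
t 19.6 tip [-0.1252 -0.0025  0.1886] F [-1.4 -1.2 -0.2] shift cm [ 12.83 -10.74   0.41] turn [ 0.5  -0.2  -0.16]h.py:43: RankWarning: Polyfit may be poorly conditioned
  res=np.array(res); c=np.polyfit(res[:,0],res[:,1],1)
```

View pics/w10.png

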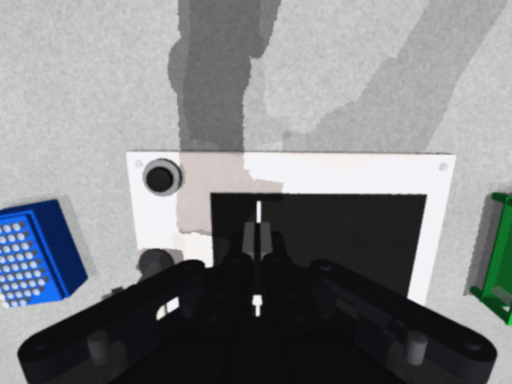

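The fingers hide the vial here, but the cap end shows b = −1.2 mm, so its middle is at about +1 mm. The line checks at b ≈ 0, and the key is at about (160,179). I'll measure the key, move sideways to uncover the vial, and re-check it before pressing.

arm_command:
  steps:
    - [0, -3.6, 0, 0, 0, 0, 1]
    - [0, -3.6, 0, 0, 0, 0, 1]
    - [0, -3.2, 0, 0, 0, 0, 1]
    - [0, 0, 0, 0, 0, 0, 1]
    - [0, 0, 0, 0, 0, 0, 1]

```text
time: 20.02
ee_pos: [0.5234, -0.1721, 0.3566]
orientation: [-0.059, 0.706, 0.063, 0.703]
ft_force: [-0.2, 0.4, -1.4]
opening: 0.0002
```

```bash
python3 -c "
from h import *
print(look('w11')[:,:2].round(4))
D=np.load('w10.npz');P,F=D['P'],D['F'];g=F.astype(int).sum(2)
m=np.zeros(g.shape,bool);m[155:200,135:190]=1;m&=(g<130)&(P[...,2]>.031)&(P[...,2]<.04)
q=P[m];h=(q[:,:2].max(0)+q[:,:2].min(0))/2
for p in(h,q[:,:2].mean(0)):print('key',(p-mid)@d,(p-mid)@n,m.sum(),np.ptp(q[:,:2],axis=0),np.median(q[:,2]))
go(-.119,-.1125,.04)"
```

```text
{'lo': -0.0486, 'hi': 0.0415, 'slope_deg': -4.4006, 'b_origin': 0.0012, 'b_body': 0.0021, 'a_body': -0.0145, 'ztop': 0.043}
[[-0.0406  0.004 ]
 [-0.0346  0.0036]
 [-0.0286  0.0032]
 [-0.0226  0.0029]
 [-0.0166  0.0027]
 [-0.0106  0.0012]
 [ 0.0374 -0.0019]]
key -0.12144018466725047 -0.11356860855704351 455 [0.02742894 0.0275107 ] 0.03390480880780877
key -0.12151040672624223 -0.11323789956081713 455 [0.02742894 0.0275107 ] 0.03390480880780877
t 20.07 tip [-0.1182 -0.1078  0.1832] F [-0.8 -0.5  0.1] shift cm [14.32 -0.45 -0.1 ] turn [ 1.09 -0.22 -0.26]
```

View pics/w11.png

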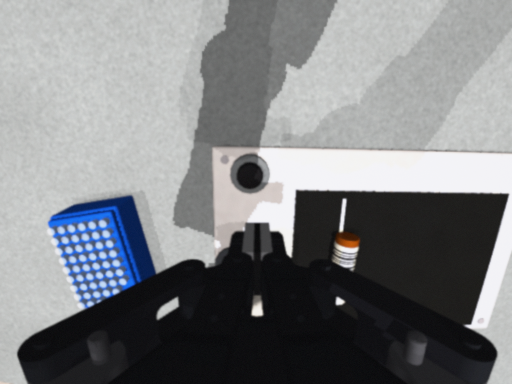

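The vial's foot is at (347,237), lying over the line that emerges at (344,200). Its middle is within about 1–2 mm of the line. Next I'll check the height of the key's housing rim.

```bash
python3 -c "
from h import *
P=np.load('w11.npz')['P'];q=P[...,:2]-mid;r=np.hypot(q@d+.1205,q@n+.113)
for lo in np.arange(0,.034,.003):
    k=(r>=lo)&(r<lo+.003)&(P[...,2]>0)&(P[...,2]<.06);print(round(lo,3),k.sum(),np.percentile(P[...,2][k],[10,50,90]).round(4))
F=np.load('w11.npz')['F'];g=F.astype(int).sum(2)
m=np.zeros(g.shape,bool);m[150:198,225:275]=1;m&=(g<130)&(P[...,2]>.031)&(P[...,2]<.04)
x=P[m][:,:2].mean(0);print((x-mid)@d,(x-mid)@n,m.sum())
go(-.1205,-.113,.037)"
```

```text
0.0 22 [0.033  0.034  0.0347]
0.003 71 [0.0334 0.034  0.0348]
0.006 109 [0.0332 0.0342 0.0349]
0.009 157 [0.0331 0.034  0.0351]
0.012 196 [0.024  0.0329 0.0343]
0.015 213 [0.0232 0.0242 0.0327]
0.018 270 [0.0227 0.0239 0.0249]
0.021 292 [0.0115 0.0224 0.0244]
0.024 274 [0.0112 0.0122 0.0207]
0.027 371 [0.011  0.0119 0.0128]
0.03 423 [0.0084 0.0119 0.0129]
0.033 404 [0.0091 0.0118 0.0128]
-0.12124908848167307 -0.11524861475873177 497
t 20.07 tip [-0.1182 -0.1078  0.1832] F [-0.8 -0.5  0.1] shift cm [14.62 -0.5  -0.25] turn [ 1.09 -0.22 -0.26]
```

arm_command:
  steps:
    - [3, -0.6, -0.3, 1, 0, 0, 1]
    - [3, 0, 0, 0, 0, 0, 1]
    - [3, 0, 0, 0, 0, 0, 1]
    - [3, 0, 0, 0, 0, 0, 1]
    - [1.5, 0, 0, 0, 0, 0, 1]
    - [0.5, 0, 0, 0, 0, 0, 1]
    - [0, 0, 0, 0, 0, 0, 1]

```text
time: 20.65
ee_pos: [0.5268, -0.1708, 0.2075]
orientation: [-0.055, 0.705, 0.061, 0.704]
ft_force: [-0.6, -0.4, 0.5]
opening: -0.0001
```

```bash
python3 -c "
from h import *
go(-.1205,-.113,.034)"
```

```text
t 20.65 tip [-0.1139 -0.1059  0.0341] F [-0.6 -0.4  0.5] shift cm [ 0.01 -0.56 -0.68] turn [ 0.72 -0.02 -0.47]
```

arm_command:
  steps:
    - [-0.4, -0.3, -0.4, 0, 0, -0.2, 1]
    - [0, -0.3, -0.3, 0, 0, -0.2, 1]
    - [0, -0.1, -0.1, 0, 0, 0, 1]
    - [0.1, 0, 0, 0, 0, 0, 1]

```text
time: 20.98
ee_pos: [0.5211, -0.178, 0.213]
orientation: [-0.059, 0.704, 0.06, 0.706]
ft_force: [0.4, -0.2, 0.3]
opening: 0.0002
```

```bash
python3 -c "
from h import *
go(-.1205,-.113,.034)"
```

```text
t 20.98 tip [-0.1201 -0.1136  0.0396] F [ 0.4 -0.2  0.3] shift cm [0.56 0.06 0.01] turn [0.92 0.17 0.  ]
```

Over the key; pressing.

arm_command:
  steps:
    - [0.4, 0, 0, 0, 0, 0, 1]
    - [0.3, 0, 0, 0, 0, 0, 1]
    - [0.3, 0, 0, 0, 0, 0, 1]
    - [0.2, 0, 0, 0, 0, 0, 1]
    - [0.2, 0, 0, 0, 0, 0, 1]
    - [0.15, 0, 0, 0, 0, 0, 1]
    - [0.15, 0, 0, 0, 0, 0, 1]

```text
time: 21.57
ee_pos: [0.5219, -0.1789, 0.2012]
orientation: [-0.06, 0.702, 0.058, 0.707]
ft_force: [-3.9, 1.1, 22.4]
opening: -0.0001
```

```bash
python3 -c "
from h import *
go(-.1205,-.113,.028)"
```

```text
t 21.57 tip [-0.1187 -0.115   0.0278] F [-3.9  1.1 22.4] shift cm [-0.03  0.16 -0.06] turn [0.82 0.41 0.15]
```

arm_command:
  steps:
    - [0.1, 0, 0, 0, 0, 0, 1]
    - [-0.5, 0, 0, 0, 0, 0, 1]
    - [-2, 0, 0, 0, 0, 0, 1]
    - [-4, 0, 0, 0, 0, 0, 1]
    - [-4, 0, 0, 0, 0, 0, 1]
    - [-4, 0, -1, 0, 0, 0, 1]
    - [-4, 0, -2, 0, 0, 0, 1]
    - [-1, 0, 0, 0, 0, 0, 1]
    - [0, 0, 0, 0, 0, 0, 1]
    - [0, 0, 0, 0, 0, 0, 1]

```text
time: 22.4
ee_pos: [0.4928, -0.1834, 0.4007]
orientation: [-0.061, 0.702, 0.059, 0.708]
ft_force: [-0.7, -0.4, -0.5]
opening: 0.0001
```

```bash
python3 -c "
from h import *
print(look('w12')[:,:2].round(4))
D=np.load('w12.npz');P=D['P'];q=P[...,:2]-mid;r=np.hypot(q@d+.1205,q@n+.113)
k=(r<.01);print('key z',np.median(P[...,2][k]))
s=sense();print(s['time'],s['ft_force'])
c=capture('scene');P=cloud(c);v=vial(P,mid,d,.05);v.pop('res');print('scene',v)
a=cv2.resize(D['F'][100:384,190:512],(644,568),interpolation=cv2.INTER_CUBIC);cv2.imwrite('pics/fin.png',a[...,::-1])"
```

```text
{'lo': -0.0488, 'hi': -0.009, 'slope_deg': -2.9309, 'b_origin': 0.0033, 'b_body': 0.0039, 'a_body': -0.0399, 'ztop': 0.0428}
[[-0.0408  0.004 ]
 [-0.0348  0.0036]
 [-0.0288  0.0032]
 [-0.0228  0.0029]
 [-0.0168  0.0028]]
key z 0.0339140379201846
22.45 [-0.38217669  1.05410358  0.22746713]
scene {'lo': np.float64(-0.04436505085068116), 'hi': np.float64(0.046146007664528685), 'slope_deg': np.float64(-4.0225901649338365), 'b_origin': np.float64(0.002150155745923358), 'b_body': np.float64(0.002923709004897724), 'a_body': np.float64(-0.010109521593076237), 'ztop': np.float64(0.04446988161062405)}
```

View pics/fin.png

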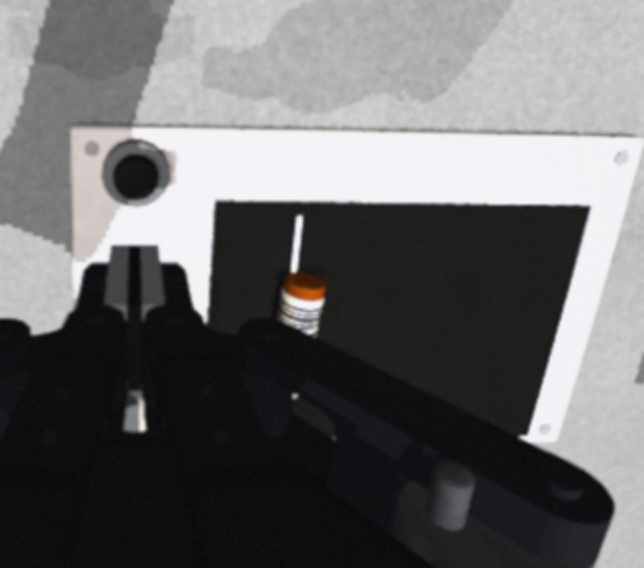

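The key is back up (top at 33.9 mm) and the vial hasn't moved since the earlier check. The robot is clear, so I'm handing it in.

```bash
python3 -c "
from h import *
print(job_done())"
```

```text
the job is handed in; nothing more can be done
None
```

The vial now lies over the marked line and the key was pressed and came back up, but the vial is still about 3.5–4° off the line's direction. I handed the job in at about 22.5 s.

- **Rolling:** I moved the vial about 110 mm in seven top-push strokes with the closed fingertip. One stroke slipped partway, and later strokes made up the distance. I never gripped or lifted it. Contact readings stayed below about 15 N.
- **Position:** The vial's middle is about 1–2 mm to the +y side of the line: 1.2 mm from the wrist camera and 2.2 mm from the scene camera. The calibration is good to about 2 mm. The line is under the vial's whole length.
- **Heading (not corrected):** The vial started about 3.5° off the line's direction and rolled straight all the way. I tried pushing off-centre and twisting the fingertip during two strokes, but neither turned it. Forcing it further would have meant skidding the vial, so I left it.
- **Key:** I pressed it to its stop, with the fingertip at 27.8 mm and 22 N. Afterwards its top measured 33.9 mm again, so it came fully up.
- **Final state:** The robot touched nothing at the end, with force near zero. I did not re-measure the standing vial, rack or tip box, but the only contact forces came at the vial and the key.

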